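# Set the aperture lever, then seat a lens against the sprung plunger and hold it

### The job

First set the jig's red aperture lever so that its pointer lines up with the yellow index mark, and leave it there. Then take the lens with the orange band, put it rear end down into the steel stop ring of the jig and press it straight down against the sprung brass plunger until its shoulder sits flat on the ring, hard against the stop, without ramming it. Finish while still holding the lens and pushing it firmly against the stop (the spring lifts it if you ease off), and leave the other things on the bench alone.

Things in the scene. Friction and masses are not known exactly. Their poses are not given: they have to be found in the camera images.
- jig: Aluminium jig base plate fixed to the bench, 180 (x) x 280 (y) x 12 mm. Origin on the bench at its underside, z up; the plate spans x -90..90 and y -160..120 mm from it. The stop ring stands on it at (0, 75) mm, the lever's hub at (0, -60) mm in its axes. It does not move.
- index: Round black dial plate, 176 mm across, lying on the jig plate round the lever's hub, with white ticks and one yellow index block (14 x 10 mm, top 28 mm above the bench). Origin at its centre, which is the lever's hinge axis, 12 mm above the bench; the yellow block lies on its -x side, 72 to 86 mm from the axis. It does not move.
- index_mark (a point): Point just inside the yellow index block, 68 mm from the hinge axis and 30 mm above the bench: where the lever's pointer tip must come. Its x and y axes are the dial's.
- lever (a joint): Angle of the aperture lever about the vertical hub (rad): 0 when it points along the jig's -x axis, growing counterclockwise seen from above, over the jig's -y side, up to 2.8 when it points nearly along the jig's +x. A stiff hinge (about 0.06 N m): it stays where it is left.
- lever_tip (a point): End of the red pointer of the lever, 68 mm from the hinge axis, 30 mm above the bench.
- lever_knob (a point): Centre of the top of the lever's upright red round handle: 16 mm in diameter, 50 mm from the hinge axis, from 33 up to 85 mm above the bench. Free all round for fingers from above; it may be pinched and led round the axis.
- lens: The lens to seat: black barrel with an ORANGE band and orange ring round its front glass, standing rear end down on the bench, loose, about 0.22 kg. Origin at the centre of its underside, z up along its axis. From there: a steel spigot 40 mm in diameter, 14 mm long, with a 3 mm chamfer at its foot; above it the barrel, 54 mm in diameter, from 14 to 80 mm. Grip it round the barrel from above.
- lens_shoulder (a point): Centre of the lens's flat shoulder, 14 mm above its underside, where the spigot widens to the barrel.
- stop_ring: Fixed upright steel ring on the jig, outer diameter 72, bore 43 mm, its flat top 55 mm above the bench. Origin at the centre of its underside, 14 mm above the bench. The lens's spigot enters its bore; its top is the hard stop for the lens's shoulder.
- nest_top (a point): Centre of the bore at the level of the stop ring's top face, 55 mm above the bench. The seated lens has its shoulder here.
- plunger (a joint): How far the brass plunger in the bore is pressed down (m): 0 at rest, when its top is 4 mm below the ring's top; 0.010 when the lens sits fully home on the ring. It is sprung: pushes up with about 4 N at rest and 8 N at 0.010, so that it lifts the lens when it is let go.
- lens_b: Another lens, the same shape but with a BLUE band; standing loose on the bench. Leave it alone.
- mug: White mug, 82 mm across, 92 mm high, loose; origin at the centre of its underside. Leave it alone.
- camera_body: Black camera body without a lens, 50 x 132 x 99 mm, loose; origin at the centre of its underside. Leave it alone.
- lens_cap: Black lens cap, 56 mm across, 9 mm thick, lying loose; origin at the centre of its underside. Leave it alone.
- screwdriver: Small screwdriver with a red handle, 160 mm long, lying loose on the bench. Leave it alone.
- spare_ring: Dark steel ring, 52 mm across, loose in the grey parts tray (120 x 160 x 25 mm). Leave it alone.
- helicoid: Brass ring, 48 mm across, loose in the grey parts tray. Leave it alone.
Things that resemble listed ones, but are neither listed nor needed, are in the scene too. What is shaped like the lens but green or turquoise is not meant.

How it is judged:
On the way, in this order (a step that is already met when the one before it is completed fails the run):
1. the lever's pointer is on the index mark and let go, the lens not yet on the jig (horizontal distance between lever_tip and index_mark below 0.006 m and contact force between the fingers and jig below 0.3 N and value of joint plunger below 0.002 m), for 0.2 s.
2. the lens with the orange band is lifted off the bench (height (world z) of lens above 0.03 m and contact force between the fingers and lens above 0.5 N and value of joint plunger below 0.002 m), for 0.2 s.
At the end, for the whole second after the job is handed in: Lever pointer within 6 mm of the index mark; orange lens upright within 3 degrees in the stop ring, shoulder within 1.5 mm of its top and 3 mm of its centre, plunger down 8 mm or more, lens pressing on the ring with 1 to 45 N, held at rest by the fingers (horizontal distance between lever_tip and index_mark below 0.006 m and value of joint plunger above 0.008 m and z of lens_shoulder in the frame of nest_top below 0.0015 m and horizontal distance between lens_shoulder and nest_top below 0.003 m and angle between lens's own z axis and vertical below 0.05 rad and contact force between lens and stop_ring between 1 and 45 N and contact force between the fingers and lens above 1.5 N and linear speed of lens below 0.01 m/s); the arm keeps its last pose, push and grip.
It fails at once if another thing on the bench is disturbed (moved over 30 mm) (distance of any of lens_b, mug, camera_body, lens_cap, screwdriver, spare_ring, helicoid from where it was at the start of the episode above 0.03 m).
It fails at once if the lens is knocked over (angle between lens's own z axis and vertical above 0.8 rad).
It fails at once if the lens is rammed onto the stop ring (contact force between lens and stop_ring above 80 N).
It also fails if it takes over 61 s, if anything falls off the work surface, if the arm or the gripper's body presses on something with over 40 N, if the wrist force passes 120 N, or if a joint passes its speed limit or range.

### The arm

A 7-joint arm with a two-finger parallel gripper is mounted at the origin on the work surface. World frame = base frame: x ahead of the robot, y to its left, z up, the work surface at z = 0. Lengths are in m, angles in rad, forces in N, time in s.
With the tool pointing down it reaches from about 0.4 to 0.9 m from the base axis. Payload 5.6 kg.
Tool frame: the origin (TCP) lies at the very end of the fingers, on their centre line; the grasp point (between the pads) lies 19 mm behind it; z points along the fingers, y is the line along which they close (so a half turn about z gives the same grasp; the last joint's range is limited). The gripper opens to 92 mm and grips with 3 to 60 N. Pads are 20 mm wide; open, the fingers measure 128 mm over their backs; the gripper's body (75 mm by 189 mm) begins 69 mm behind the grasp point.
Start: joints at [-1.161, 0.468, -0.012, 1.603, 0.006, 1.071, -0.056], TCP at [0.284, 0.584, 0.215] pointing down, gripper open.
Joint ranges: [-2.53, 2.53], [-0.31, 2.02], [-1.57, 1.55], [0.28, 2.44], [-1.29, 4.43], [0.15, 1.84], [-2.92, 2.92]. Speed limits (rad/s): [2.57, 2.57, 3.14, 3.14, 3.14, 3.14, 3.14].

### API

Orientations are given as a unit quaternion [x, y, z, w].
In Python, from workcell import robot gives the robot as it stands.
- The arm moves only by the tool arm_command, never from a script. Its argument "moves" is a list of rows, each a list of 7 numbers: the shift along the tool's x, y, z in mm, then the turn, a rotation vector about the tool's x, y, z in degrees, then the finger opening in mm, from 0 to 91.9. A call has exactly 5 rows; each row shifts and turns the commanded pose from where the row before left it, along the tool's axes as they then stand; what a row does not reach is not made up. A row lasts 1/12 s, in which the tool goes at most 41.7 mm and 7.16 degrees, less where a joint would pass 70% of its speed; a pose out of reach is approached as far as the arm can. A call is refused whole if a number of a shift passes 41.7 or a number of a turn 7.16, either way. A call with a gripper value outside its range is refused whole. The fingers move at their own pace and stop on an object; the grip force is fixed at half the most. Time passes only in rows, so rows that do not move let the fingers close, or fill a call up. It gives the time, the measured TCP pose, the force, the opening and the grip force at its end, in the units of the state.
- robot.get_state(): the state, without advancing time (a new reading comes with each control period).
- robot.read_camera(name): name is "scene" or "top"; returns a dict with "pixels" (420x560x3 uint8, blue, green, red), "range_z" (420x560 float32, m along the optical axis (not along the pixel's ray), 0 where there is no reading), "vertical_fov" (degrees; the focal length in pixels is half the picture's height over the tangent of half this angle, whatever the lens; pixels are square), "cx", "cy" (the principal point, pixels), "world_from_camera" (4x4, takes a point from camera to world coordinates). Camera axes: x right, y down, z forward; pixel columns grow to the right and rows downward; lengths in m; the calibration is good to about 2 mm. A picture is of the moment at which its call begins.
- robot.hand_in(): hands the job in; it is judged then, once.
Trained networks look in a picture, given as the dict that the camera call returned (one of the last four; its "shot" number tells which), for a name from the list of things; names that differ only in an ending like _2 or _b are one class to them, and where a whole thing is asked for, a point or a joint stands for the part that bears it (a point fixed in the world has none). Each returns a list of dicts, best first, with "confidence" (0 to 1); they miss things now and then, are a little off and sometimes report something else, mostly with a low value. They report only what shows in the picture. A call takes as long as a camera call. They do not tell look-alikes from the thing itself.
- robot.find_in(picture, name): "uv" ([column, row] in pixels, amid what is visible of it).
- robot.outline_of(picture, name): "region" (420x560 bool, what is visible of it) and "uv" ([column, row] in pixels, amid what is visible of it).
The state is a dict: "clock": time; "qpos": joint angles; "qd": joint speeds; "joint_torque": joint torques, N m; "ee_pos": TCP position; "orientation": TCP orientation; "force": force on the tool from outside, world axes, zero at the start; "moment": the same for the moment, N m; "gripper_width": opening from 0.0 (shut) to 1.0 (fully open); "grasp_force": force on a finger pad.
Only numpy, scipy, OpenCV 4.12 (cv2) and the standard library are available. Lean on these libraries where they do the work, as an engineer would, in place of code of your own. Each camera call takes 0.05 s, during which the arm holds its last target. There are 200 camera calls.

## Working session

There is one attempt and no reset: what is moved stays moved. The work goes in short steps, Python scripts to look and compute and a tool call to move; the robot and the scene stay as the last step left them, time stands still between calls to the robot, and variables do not carry over. Pictures are saved under pics/ and viewed, at most 10 in all, crops included, and the job is handed in when it is done.

Besides the shell and the picture viewer there is one more tool, called by a JSON object that holds its "name" and its "arguments", one argument or row to a line. arm_command: Moves the arm, as the interface text tells. Its arguments: {"type":"object","properties":{"moves":{"type":"array"}},"required":["moves"]}

```bash
mkdir -p pics; cat > h.py <<'E'
import numpy as np, cv2
from workcell import robot
def pts(p):
    h,w=p["range_z"].shape; f=h/2/np.tan(np.radians(p["vertical_fov"])/2)
    u,v=np.meshgrid(np.arange(w),np.arange(h)); z=p["range_z"]
    c=np.stack([(u-p["cx"])/f*z,(v-p["cy"])/f*z,z,np.ones_like(z)],-1)
    return (c@np.array(p["world_from_camera"]).T)[...,:3]
E
python3 - <<'E'
from h import *
for n in ["top","scene"]:
    p=robot.read_camera(n); cv2.imwrite(f"pics/{n}1.png",p["pixels"]); P=pts(p)
    for k in ["lens","stop_ring","lever_knob","lever_tip","index","jig","mug","camera_body","lens_cap"]:
        for r in robot.outline_of(p,k)[:5]:
            m=r["region"]&(p["range_z"]>0); q=P[m]
            if len(q): print(n,k,round(r["confidence"],2),np.round(r["uv"]),np.round(np.median(q,0),3),np.round(q.min(0),3),np.round(q.max(0),3))
s=robot.get_state(); print(s)
E
```

```text
top lens 0.97 [275. 208.] [0.567 0.058 0.08 ] [0.543 0.032 0.052] [0.593 0.083 0.084]
top lens 0.91 [151. 254.] [0.466 0.307 0.078] [ 0.438  0.288 -0.005] [0.491 0.372 0.084]
top lens 0.84 [228. 215.] [0.55  0.152 0.079] [ 0.524  0.129 -0.004] [0.577 0.182 0.084]
top lens 0.68 [343. 219.] [ 0.547 -0.069  0.053] [ 0.51  -0.108  0.01 ] [ 0.581 -0.031  0.058]
top lens 0.63 [244. 268.] [0.443 0.117 0.079] [ 0.403  0.092 -0.004] [0.469 0.153 0.084]
top stop_ring 0.75 [341. 222.] [ 0.544 -0.068  0.053] [ 0.511 -0.101  0.01 ] [ 0.579 -0.031  0.058]
top stop_ring 0.7 [384. 119.] [ 0.751 -0.157  0.079] [ 0.718 -0.248 -0.005] [ 0.819 -0.094  0.104]
top lever_knob 0.61 [407. 245.] [ 0.498 -0.213  0.033] [ 0.464 -0.239  0.012] [ 0.541 -0.182  0.088]
top lever_tip 0.63 [411. 244.] [ 0.5   -0.212  0.033] [ 0.464 -0.242  0.012] [ 0.541 -0.182  0.088]
top lever_tip 0.42 [228. 218.] [0.551 0.153 0.079] [ 0.524  0.129 -0.004] [0.582 0.198 0.084]
top index 0.58 [397. 229.] [ 0.527 -0.197  0.015] [ 0.437 -0.291  0.007] [ 0.612 -0.114  0.083]
top jig 0.6 [349. 224.] [ 0.534 -0.099  0.012] [ 0.422 -0.317 
[... 1963 characters left out ...]
0, 'qpos': array([-1.16101037,  0.4674784 , -0.01156346,  1.60271261,  0.00598375,
        1.07143836, -0.05629365]), 'qd': array([ 0.00012102,  0.00111167, -0.00140453, -0.00129831, -0.00043815,
       -0.00245811,  0.00126436]), 'joint_torque': array([-3.79195772e-04, -5.20415568e+01, -1.26739789e-02, -2.44061208e+01,
       -5.66853723e-02,  1.12716935e-02,  1.90093863e-05]), 'ee_pos': array([0.28440888, 0.58446436, 0.21460114]), 'orientation': array([ 2.24515339e-01,  9.74470555e-01, -4.76267528e-06,  2.06083931e-05]), 'force': array([ 0.51464436,  0.32399527, -0.83368798]), 'moment': array([-0.00889256,  0.01729332,  0.02028641]), 'grasp_force': 0.0, 'gripper_width': 0.9990508973865584}
```

View pics/top1.png

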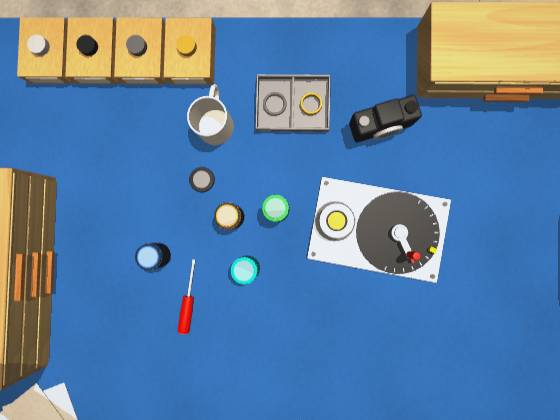

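View pics/scene1.png

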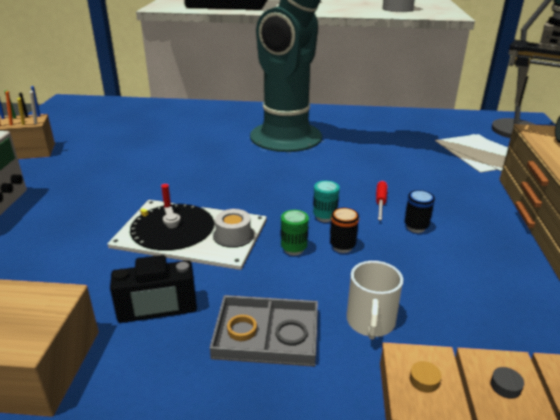

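The top view shows the orange lens at (228,215), the ring at (337,221), the hub at (400,232), the red knob at (415,257) and the yellow mark at (433,250). The blue lens is at (150,256), with green and turquoise decoys at (275,208) and (244,270).

```bash
cat > meas.py <<'E'
from h import *
from scipy.optimize import least_squares
def circ(q,r):
    # centre of a disc's top of given radius: hull fit with fixed radius
    hl=cv2.convexHull(q[:,:2].astype(np.float32))[:,0]
    f=lambda c:np.hypot(hl[:,0]-c[0],hl[:,1]-c[1])-r
    s=least_squares(f,hl.mean(0),loss="soft_l1",f_scale=.001); return s.x,np.abs(f(s.x)).mean()
def near(P,x,y,r,z0,z1): return (np.hypot(P[...,0]-x,P[...,1]-y)<r)&(P[...,2]>z0)&(P[...,2]<z1)
def run(n):
    p=robot.read_camera(n);P=pts(p);hsv=cv2.cvtColor(p["pixels"],cv2.COLOR_BGR2HSV);H,S,V=[hsv[...,i].astype(int) for i in range(3)]
    rd=((H<8)|(H>172))&(S>150)&(V>70); yl=(H>22)&(H<35)&(S>150)&(V>120)
    print(n,"lens",*circ(P[near(P,.55,.153,.045,.072,.09)],.027))
    print(n,"ring",*circ(P[near(P,.545,-.066,.055,.05,.06)],.036))
    dk=near(P,.525,-.2,.12,.009,.022)&(V<75)
    print(n,"dial",*circ(P[dk],.088),dk.sum())
    k=rd&near(P,.52,-.2,.1,.08,.095); print(n,"knobtop",P[k].mean(0),P[k].min(0),P[k].max(0),k.sum())
    k=rd&near(P,.52,-.2,.1,.02,.08); print(n,"redlow",P[k].mean(0),k.sum())
    k=yl&near(P,.52,-.2,.1,.015,.04); print(n,"yellow",P[k].mean(0),P[k].min(0),P[k].max(0),k.sum())
    j=near(P,.534,-.1,.2,.008,.016); rc=cv2.minAreaRect(P[j][:,:2].astype(np.float32)); print(n,"jig",rc)
if __name__=="__main__":
    np.set_printoptions(precision=4,suppress=True)
    run("top");run("scene")
E
python3 meas.py
```

```text
top lens [0.5506 0.156 ] 0.00034938808142034134
top ring [ 0.5457 -0.0665] 0.0007454490131601083
top dial [ 0.5257 -0.199 ] 0.009745711956843175 231
top knobtop [ 0.4789 -0.2203  0.0837] [ 0.4717 -0.2272  0.0801] [ 0.4856 -0.2127  0.0875] 53
top redlow [ 0.4759 -0.2173  0.0531] 46
top yellow [ 0.4893 -0.2704  0.0268] [ 0.4839 -0.2777  0.0241] [ 0.4962 -0.2633  0.0316] 33
top jig ((0.5811353921890259, -0.1682559698820114), (0.2792535424232483, 0.28217262029647827), 80.7490463256836)
scene lens [0.5497 0.1582] 0.0006302858510281014
scene ring [ 0.544  -0.0641] 0.0006735672375350434
scene dial [ 0.5238 -0.1982] 0.0024803231694065027 2595
scene knobtop [ 0.4798 -0.2183  0.0836] [ 0.4706 -0.2231  0.0805] [ 0.4864 -0.2122  0.0866] 25
scene redlow [ 0.4827 -0.2175  0.0584] 91
scene yellow [ 0.4911 -0.2682  0.0243] [ 0.4869 -0.275   0.0176] [ 0.4947 -0.2625  0.0285] 19
scene jig ((0.5376653671264648, -0.10429610311985016), (0.3878083825111389, 0.184197336435318), 80.4500732421875)
```

```bash
cat > plan.py <<'E'
import sys; from h import *
from scipy.spatial.transform import Rotation as R
def plan(x,y,z,yaw,n,s=None):
    """n identical rows (shift mm, turn deg about tool z) to reach TCP x,y,z with tool y axis at yaw deg"""
    s=s or robot.get_state(); R0=R.from_quat(s["orientation"]); p=np.array(s["ee_pos"])
    cur=np.degrees(np.arctan2(*R0.as_matrix()[[1,0],1])); d=-((yaw-cur+180)%360-180)
    a=np.radians(d/n); S=sum(np.array([[np.cos(k*a),-np.sin(k*a)],[np.sin(k*a),np.cos(k*a)]]) for k in range(n))
    loc=R0.inv().apply(np.array([x,y,z])-p); sh=np.linalg.solve(S,loc[:2]*1000)
    print("t",round(s["clock"],2),"pos",np.round(p,4),"yaw",round(cur,2),"tilt",np.round(R0.as_matrix()[:,2],4),"F",np.round(s["force"],1),"w",round(s["gripper_width"]*92,1),"g",round(s["grasp_force"],1))
    print("rows",n,np.round([*sh,loc[2]*1000/n],2),"turn z",round(d/n,3))
if __name__=="__main__": plan(*map(float,sys.argv[1:5]),int(sys.argv[5]))
E
python3 plan.py .479 -.2195 .12 -65.25 30
```

```text
t 1.1 pos [0.2844 0.5845 0.2146] yaw 64.05 tilt [ 1.e-04  1.e-04 -1.e+00] F [ 0.2 -0.3  0.1] w 92.1 g 0.0
rows 30 [-33.66   7.19   3.15] turn z 4.31
```

{"name": "arm_command", "arguments": {
  "moves": [
    [-33.7,7.2,3,0,0,4.3,50],
    [-33.7,7.2,3,0,0,4.3,50],
    [-33.7,7.2,3,0,0,4.3,50],
    [-33.7,7.2,3,0,0,4.3,50],
    [-33.7,7.2,3,0,0,4.3,50]
  ]
}}

```text
clock: 1.52
ee_pos: [0.4441, 0.5185, 0.1994]
orientation: [0.404, 0.915, 0.0, 0.0]
force: [0.4, 0.3, -0.4]
gripper_width: 0.658
grasp_force: 0.0
```

{"name": "arm_command", "arguments": {
  "moves": [
    [-33.7,7.2,3,0,0,4.3,50],
    [-33.7,7.2,3,0,0,4.3,50],
    [-33.7,7.2,3,0,0,4.3,50],
    [-33.7,7.2,3,0,0,4.3,50],
    [-33.7,7.2,3,0,0,4.3,50]
  ]
}}

```text
clock: 1.93
ee_pos: [0.5672, 0.3989, 0.1844]
orientation: [0.567, 0.823, 0.0, 0.0]
force: [0.4, 0.6, 0.8]
gripper_width: 0.543
grasp_force: 0.0
```

{"name": "arm_command", "arguments": {
  "moves": [
    [-33.7,7.2,3,0,0,4.3,50],
    [-33.7,7.2,3,0,0,4.3,50],
    [-33.7,7.2,3,0,0,4.3,50],
    [-33.7,7.2,3,0,0,4.3,50],
    [-33.7,7.2,3,0,0,4.3,50]
  ]
}}

```text
clock: 2.35
ee_pos: [0.6379, 0.2426, 0.1694]
orientation: [0.711, 0.703, 0.0, 0.0]
force: [0.9, 0.1, 0.1]
gripper_width: 0.546
grasp_force: 0.0
```

{"name": "arm_command", "arguments": {
  "moves": [
    [-33.7,7.2,3,0,0,4.3,50],
    [-33.7,7.2,3,0,0,4.3,50],
    [-33.7,7.2,3,0,0,4.3,50],
    [-33.7,7.2,3,0,0,4.3,50],
    [-33.7,7.2,3,0,0,4.3,50]
  ]
}}

```text
clock: 2.77
ee_pos: [0.6463, 0.0713, 0.1545]
orientation: [0.83, 0.558, 0.0, 0.0]
force: [-0.0, 0.4, 0.8]
gripper_width: 0.546
grasp_force: 0.0
```

{"name": "arm_command", "arguments": {
  "moves": [
    [-33.7,7.2,3,0,0,4.3,50],
    [-33.7,7.2,3,0,0,4.3,50],
    [-33.7,7.2,3,0,0,4.3,50],
    [-33.7,7.2,3,0,0,4.3,50],
    [-33.7,7.2,3,0,0,4.3,50]
  ]
}}

```text
clock: 3.18
ee_pos: [0.5915, -0.0912, 0.1396]
orientation: [0.919, 0.393, 0.0, 0.0]
force: [-0.1, 0.6, -1.1]
gripper_width: 0.542
grasp_force: 0.0
```

```bash
python3 plan.py .479 -.2195 .12 -65.25 5
```

```text
t 3.18 pos [ 0.5915 -0.0912  0.1396] yaw -43.67 tilt [ 9.e-04 -2.e-04 -1.e+00] F [-0.1  0.6 -1.1] w 49.9 g 0.0
rows 5 [-33.68   6.59   3.91] turn z 4.317
```

{"name": "arm_command", "arguments": {
  "moves": [
    [-33.7,6.6,4,0,0,4.3,50],
    [-33.7,6.6,4,0,0,4.3,50],
    [-33.7,6.6,4,0,0,4.3,50],
    [-33.7,6.6,4,0,0,4.3,50],
    [-33.7,6.6,4,0,0,4.3,50]
  ]
}}

```text
clock: 3.6
ee_pos: [0.479, -0.2198, 0.1197]
orientation: [0.977, 0.215, 0.0, 0.0]
force: [0.2, -1.1, -0.2]
gripper_width: 0.545
grasp_force: 0.0
```

```bash
python3 plan.py .479 -.2195 .05 -65.25 5
```

```text
t 3.6 pos [ 0.479  -0.2198  0.1197] yaw -65.16 tilt [ 1.e-03 -5.e-04 -1.e+00] F [ 0.2 -1.1 -0.2] w 50.1 g 0.0
rows 5 [ 1.000e-02 -8.000e-02  1.394e+01] turn z 0.017
```

{"name": "arm_command", "arguments": {
  "moves": [
    [0,0,14,0,0,0,50],
    [0,0,14,0,0,0,50],
    [0,0,14,0,0,0,50],
    [0,0,14,0,0,0,50],
    [0,0,14,0,0,0,50]
  ]
}}

```text
clock: 4.02
ee_pos: [0.4801, -0.2184, 0.0491]
orientation: [0.976, 0.217, 0.0, 0.0]
force: [-0.6, 0.3, 0.1]
gripper_width: 0.546
grasp_force: 0.0
```

{"name": "arm_command", "arguments": {
  "moves": [
    [0,0,0,0,0,0,10],
    [0,0,0,0,0,0,10],
    [0,0,0,0,0,0,10],
    [0,0,0,0,0,0,10],
    [0,0,0,0,0,0,10]
  ]
}}

```text
clock: 4.43
ee_pos: [0.4804, -0.2186, 0.0504]
orientation: [0.976, 0.217, 0.001, 0.0]
force: [-0.2, -0.6, 0.4]
gripper_width: 0.204
grasp_force: 0.0
```

```bash
python3 plan.py .5023 -.2439 .05 -25.7 10
```

```text
t 4.43 pos [ 0.4804 -0.2186  0.0504] yaw -64.94 tilt [ 1.6e-03 -3.0e-04 -1.0e+00] F [-0.2 -0.6  0.4] w 18.8 g 0.0
rows 10 [-0.11  3.41  0.05] turn z -3.924
```

{"name": "arm_command", "arguments": {
  "moves": [
    [0,0,0,0,0,0,5],
    [0,0,0,0,0,0,5],
    [0,0,0,0,0,0,5],
    [0,0,0,0,0,0,5],
    [0,0,0,0,0,0,5]
  ]
}}

```text
clock: 4.85
ee_pos: [0.4804, -0.2187, 0.0503]
orientation: [0.976, 0.217, 0.001, 0.0]
force: [-1.3, -0.1, 7.7]
gripper_width: 0.167
grasp_force: 30.0
```

{"name": "arm_command", "arguments": {
  "moves": [
    [0,3.4,0,0,0,-3.9,5],
    [0,3.4,0,0,0,-3.9,5],
    [0,3.4,0,0,0,-3.9,5],
    [0,3.4,0,0,0,-3.9,5],
    [0,3.4,0,0,0,-3.9,5]
  ]
}}

```text
clock: 5.27
ee_pos: [0.4896, -0.2321, 0.0503]
orientation: [0.925, 0.381, 0.001, -0.0]
force: [-1.2, 3.4, 8.1]
gripper_width: 0.168
grasp_force: 30.0
```

```bash
python3 plan.py .5023 -.2439 .05 -25.7 5
```

```text
t 5.27 pos [ 0.4896 -0.2321  0.0503] yaw -45.23 tilt [ 8.0e-04  1.2e-03 -1.0e+00] F [-1.2  3.4  8.1] w 15.5 g 30.0
rows 5 [-0.33  3.47  0.05] turn z -3.905
```

{"name": "arm_command", "arguments": {
  "moves": [
    [-0.3,3.5,0,0,0,-3.9,5],
    [-0.3,3.5,0,0,0,-3.9,5],
    [-0.3,3.5,0,0,0,-3.9,5],
    [-0.3,3.5,0,0,0,-3.9,5],
    [-0.3,3.5,0,0,0,-3.9,5]
  ]
}}

```text
clock: 5.68
ee_pos: [0.5028, -0.2416, 0.0502]
orientation: [0.846, 0.533, 0.001, -0.002]
force: [-0.5, 7.3, 8.5]
gripper_width: 0.167
grasp_force: 30.0
```

{"name": "arm_command", "arguments": {
  "moves": [
    [0,0,0,0,0,0,5],
    [0,0,0,0,0,0,5],
    [0,0,0,0,0,0,50],
    [0,0,0,0,0,0,50],
    [0,0,0,0,0,0,50]
  ]
}}

```text
clock: 6.1
ee_pos: [0.5015, -0.2447, 0.0494]
orientation: [0.848, 0.53, -0.0, -0.0]
force: [-0.3, 0.2, -0.4]
gripper_width: 0.359
grasp_force: 0.0
```

```bash
python3 plan.py .5023 -.2439 .05 -25.7 5
```

```text
t 6.1 pos [ 0.5015 -0.2447  0.0494] yaw -25.97 tilt [-5.e-04 -2.e-04 -1.e+00] F [-0.3  0.2 -0.4] w 33.0 g 0.0
rows 5 [ 0.22  0.08 -0.12] turn z -0.054
```

{"name": "arm_command", "arguments": {
  "moves": [
    [0,0,0,0,0,0,50],
    [0,0,-25,0,0,0,60],
    [0,0,-30,0,0,0,91],
    [0,0,-30,0,0,0,91],
    [0,0,-35,0,0,0,91]
  ]
}}

```text
clock: 6.52
ee_pos: [0.5007, -0.2444, 0.1698]
orientation: [0.848, 0.53, -0.001, -0.001]
force: [0.7, -0.1, -0.0]
gripper_width: 0.726
grasp_force: 0.0
```

```bash
python3 plan.py .55 .157 .16 -25.9 15
```

```text
t 6.52 pos [ 0.5007 -0.2444  0.1698] yaw -25.99 tilt [-2.8e-03  4.0e-04 -1.0e+00] F [ 0.7 -0.1 -0. ] w 66.8 g 0.0
rows 15 [25.5  -8.75  0.65] turn z -0.006
```

{"name": "arm_command", "arguments": {
  "moves": [
    [25,-9,0,0,0,0,91],
    [25,-9,0,0,0,0,91],
    [25,-9,0,0,0,0,91],
    [25,-9,0,0,0,0,91],
    [25,-9,0,0,0,0,91]
  ]
}}

```text
clock: 6.93
ee_pos: [0.5158, -0.1115, 0.1696]
orientation: [0.848, 0.53, -0.0, 0.0]
force: [0.4, 0.5, 0.2]
gripper_width: 0.987
grasp_force: 0.0
```

{"name": "arm_command", "arguments": {
  "moves": [
    [25,-9,0,0,0,0,91],
    [25,-9,0,0,0,0,91],
    [25,-9,0,0,0,0,91],
    [25,-9,0,0,0,0,91],
    [25,-9,0,0,0,0,91]
  ]
}}

```text
clock: 7.35
ee_pos: [0.5302, 0.0207, 0.1695]
orientation: [0.848, 0.53, -0.0, 0.0]
force: [-0.0, -1.0, 0.6]
gripper_width: 0.991
grasp_force: 0.0
```

```bash
python3 - <<'E'
from h import *
p=robot.read_camera("top");P=pts(p);cv2.imwrite("pics/t2.png",cv2.resize(p["pixels"][180:290,290:460],None,fx=4,fy=4))
hsv=cv2.cvtColor(p["pixels"],cv2.COLOR_BGR2HSV);H,S,V=[hsv[...,i].astype(int) for i in range(3)]
near=(np.hypot(P[...,0]-.524,P[...,1]+.199)<.1)
rd=((H<8)|(H>172))&(S>150)&(V>70)&near
hub=np.array([.524,-.1988])
for a,b in((.08,.095),(.02,.08)):
    m=rd&(P[...,2]>a)&(P[...,2]<b);q=P[m].mean(0);d=q[:2]-hub;print(q,np.degrees(np.arctan2(d[1],d[0]))%360,np.hypot(*d))
from plan import plan
plan(.55,.157,.16,-25.9,5)
E
```

```text
[ 0.50308611 -0.24439348  0.0835163 ] 245.35891392584864 0.05016129975375997
[ 0.50253838 -0.23869403  0.06059681] 241.7212682675535 0.04530049331911157
t 7.4 pos [0.5307 0.0271 0.1693] yaw -25.57 tilt [-1.0e-04  2.9e-03 -1.0e+00] F [ 0.5  4.8 -0.2] w 90.8 g 0.0
rows 5 [25.08 -7.78  1.93] turn z 0.065
```

View pics/t2.png

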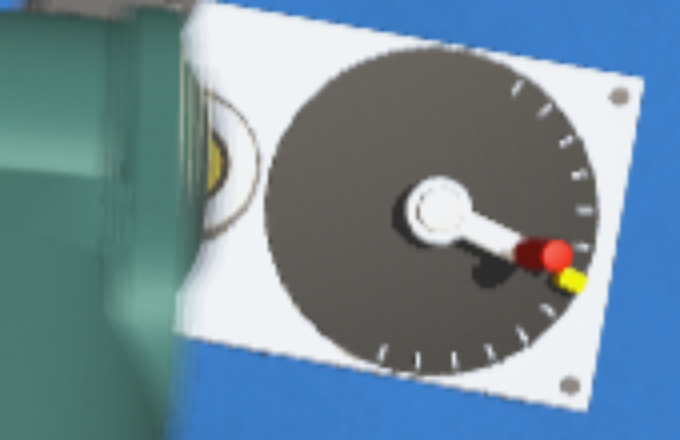

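The top crop shows the lever from the hub (440,211) along the bar to (510,248), in line with the yellow block at (572,280). The lever is set to within about 1°, so I go on to the lens.

{"name": "arm_command", "arguments": {
  "moves": [
    [25,-8,2,0,0,0,91],
    [25,-8,2,0,0,0,91],
    [25,-8,2,0,0,0,91],
    [25,-8,2,0,0,0,91],
    [25,-8,2,0,0,0,91]
  ]
}}

```text
clock: 7.82
ee_pos: [0.549, 0.1503, 0.1593]
orientation: [0.848, 0.53, -0.0, 0.0]
force: [-0.5, -0.8, 0.3]
gripper_width: 0.99
grasp_force: 0.0
```

{"name": "arm_command", "arguments": {
  "moves": [
    [0,0,0,0,0,0,91],
    [0,0,0,0,0,0,91],
    [0,0,10,0,0,0,91],
    [0,0,10,0,0,0,91],
    [0,0,0,0,0,0,91]
  ]
}}

```text
clock: 8.23
ee_pos: [0.5475, 0.1476, 0.1372]
orientation: [0.848, 0.529, -0.002, -0.0]
force: [-0.8, -0.4, -0.5]
gripper_width: 0.991
grasp_force: 0.0
```

```bash
python3 plan.py .5502 .157 .04 -25.9 5
```

```text
t 8.23 pos [0.5475 0.1476 0.1372] yaw -26.08 tilt [-0.0038 -0.0019 -1.    ] F [-0.8 -0.4 -0.5] w 91.2 g 0.0
rows 5 [ 2.   -0.28 19.42] turn z -0.035
```

{"name": "arm_command", "arguments": {
  "moves": [
    [5,-0.7,0,0,0,0,91],
    [5,-0.7,10,0,0,0,91],
    [0,0,15,0,0,0,91],
    [0,0,15,0,0,0,91],
    [0,0,0,0,0,0,91]
  ]
}}

```text
clock: 8.65
ee_pos: [0.5504, 0.1591, 0.0967]
orientation: [0.848, 0.531, -0.002, -0.0]
force: [0.7, -0.2, -0.4]
gripper_width: 0.987
grasp_force: 0.0
```

```bash
python3 plan.py .5502 .157 .04 -25.9 4
```

```text
t 8.65 pos [0.5504 0.1591 0.0967] yaw -25.92 tilt [-0.0043 -0.0016 -1.    ] F [ 0.7 -0.2 -0.4] w 90.8 g 0.0
rows 4 [-0.45  0.23 14.18] turn z -0.005
```

{"name": "arm_command", "arguments": {
  "moves": [
    [-1,0.5,14,0,0,0,91],
    [-1,0.5,14,0,0,0,91],
    [0,0,14,0,0,0,91],
    [0,0,14,0,0,0,91],
    [0,0,0,0,0,0,80]
  ]
}}

```text
clock: 9.07
ee_pos: [0.5508, 0.1567, 0.0416]
orientation: [0.848, 0.53, -0.002, -0.0]
force: [-0.3, -0.2, -0.4]
gripper_width: 0.942
grasp_force: 0.0
```

{"name": "arm_command", "arguments": {
  "moves": [
    [0,0,0,0,0,0,70],
    [0,0,0,0,0,0,60],
    [0,0,0,0,0,0,55],
    [0,0,0,0,0,0,48],
    [0,0,0,0,0,0,42]
  ]
}}

```text
clock: 9.48
ee_pos: [0.552, 0.1575, 0.0443]
orientation: [0.848, 0.53, 0.0, -0.0]
force: [-0.3, 1.5, 2.3]
gripper_width: 0.588
grasp_force: 29.8
```

{"name": "arm_command", "arguments": {
  "moves": [
    [0,0,0,0,0,0,40],
    [0,0,0,0,0,0,40],
    [0,0,0,0,0,0,40],
    [0,0,0,0,0,0,40],
    [0,0,0,0,0,0,40]
  ]
}}

```text
clock: 9.9
ee_pos: [0.5521, 0.1576, 0.0443]
orientation: [0.848, 0.53, 0.0, -0.0]
force: [-2.3, 1.0, 5.8]
gripper_width: 0.587
grasp_force: 29.8
```

```bash
python3 plan.py .5502 .157 .17 -25.9 5
```

```text
t 9.9 pos [0.5521 0.1576 0.0443] yaw -25.93 tilt [ 0.e+00  9.e-04 -1.e+00] F [-2.3  1.   5.8] w 54.0 g 29.8
rows 5 [ -0.26  -0.31 -25.14] turn z -0.006
```

{"name": "arm_command", "arguments": {
  "moves": [
    [0,0,-15,0,0,0,40],
    [0,0,-25,0,0,0,40],
    [0,0,-30,0,0,0,40],
    [0,0,-30,0,0,0,40],
    [0,0,-25,0,0,0,40]
  ]
}}

```text
clock: 10.32
ee_pos: [0.5524, 0.1566, 0.1701]
orientation: [0.848, 0.53, 0.0, 0.0]
force: [0.0, 0.0, -2.1]
gripper_width: 0.583
grasp_force: 29.8
```

```bash
python3 plan.py .546 -.0645 .165 -25.9 10
```

```text
t 10.32 pos [0.5524 0.1566 0.1701] yaw -25.97 tilt [ 1.e-03 -3.e-04 -1.e+00] F [ 0.   0.  -2.1] w 53.7 g 29.8
rows 10 [-20.16   9.09   0.52] turn z -0.007
```

{"name": "arm_command", "arguments": {
  "moves": [
    [-20,9,0,0,0,0,40],
    [-20,9,0,0,0,0,40],
    [-20,9,0,0,0,0,40],
    [-20,9,0,0,0,0,40],
    [-20,9,0,0,0,0,40]
  ]
}}

```text
clock: 10.73
ee_pos: [0.5485, 0.0461, 0.1683]
orientation: [0.848, 0.53, -0.0, 0.0]
force: [1.0, 0.0, -1.7]
gripper_width: 0.587
grasp_force: 29.8
```

{"name": "arm_command", "arguments": {
  "moves": [
    [-20,9,0,0,0,0,40],
    [-20,9,0,0,0,0,40],
    [-20,9,0,0,0,0,40],
    [-20,9,0,0,0,0,40],
    [-20,9,0,0,0,0,40]
  ]
}}

```text
clock: 11.15
ee_pos: [0.5451, -0.0636, 0.1682]
orientation: [0.848, 0.53, -0.0, 0.0]
force: [0.5, -0.5, -2.6]
gripper_width: 0.586
grasp_force: 29.8
```

{"name": "arm_command", "arguments": {
  "moves": [
    [0,0,0,0,0,0,40],
    [0,0,0,0,0,0,40],
    [0,0,0,0,0,0,40],
    [0,0,0,0,0,0,40],
    [0,0,0,0,0,0,40]
  ]
}}

```text
clock: 11.57
ee_pos: [0.5457, -0.061, 0.1684]
orientation: [0.847, 0.531, 0.0, -0.0]
force: [-0.2, 0.4, -1.9]
gripper_width: 0.588
grasp_force: 29.8
```

```bash
python3 - <<'E'
from h import *
from plan import plan
plan(.546,-.0645,.115,-25.9,5)
p=robot.read_camera("scene");P=pts(p);cv2.imwrite("pics/s2.png",cv2.resize(p["pixels"][120:270,110:310],None,fx=4,fy=4))
E
```

```text
t 11.57 pos [ 0.5457 -0.061   0.1684] yaw -25.83 tilt [-2.e-04  4.e-04 -1.e+00] F [-0.2  0.4 -1.9] w 54.1 g 29.8
rows 5 [-0.61  0.37 10.68] turn z 0.014
```

View pics/s2.png

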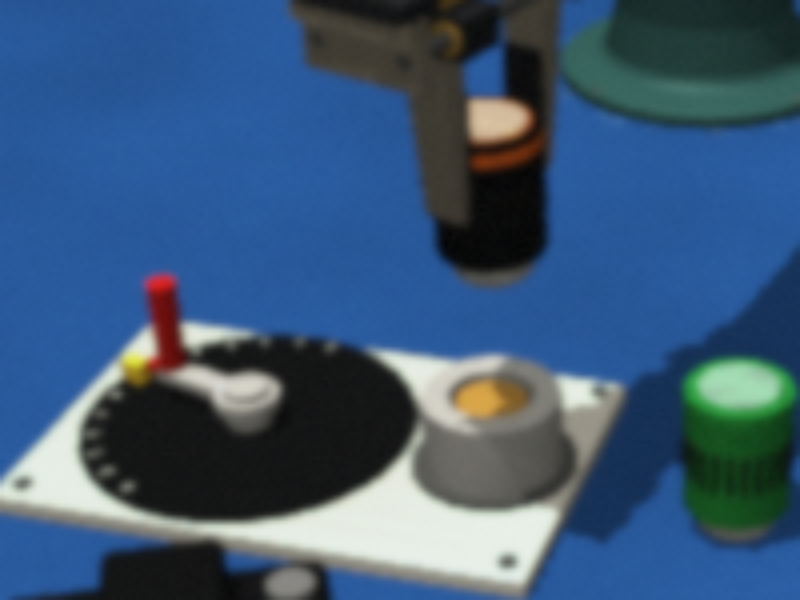

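The scene crop shows the orange lens upright in the fingers at (490,190), above the ring at (495,420). The pointer is on the yellow block at (137,368).

{"name": "arm_command", "arguments": {
  "moves": [
    [-1.5,1,12,0,0,0,40],
    [-1.5,1,15,0,0,0,40],
    [0,0,15,0,0,0,40],
    [0,0,15,0,0,0,40],
    [0,0,5,0,0,0,40]
  ]
}}

```text
clock: 12.03
ee_pos: [0.5444, -0.0654, 0.1038]
orientation: [0.848, 0.531, -0.002, -0.001]
force: [-0.9, -1.1, -3.1]
gripper_width: 0.585
grasp_force: 29.8
```

{"name": "arm_command", "arguments": {
  "moves": [
    [0,0,0,0,0,0,40],
    [0,0,0,0,0,0,40],
    [0,0,0,0,0,0,40],
    [0,0,0,0,0,0,40],
    [0,0,0,0,0,0,40]
  ]
}}

```text
clock: 12.45
ee_pos: [0.5467, -0.0658, 0.1074]
orientation: [0.848, 0.53, 0.001, 0.0]
force: [-0.8, 0.5, -2.2]
gripper_width: 0.589
grasp_force: 29.8
```

```bash
python3 - <<'E'
from h import *
from plan import plan
from scipy.optimize import least_squares
plan(.546,-.0645,.085,-25.9,5)
p=robot.read_camera("scene");P=pts(p);cv2.imwrite("pics/s3.png",cv2.resize(p["pixels"][170:270,190:290],None,fx=6,fy=6,interpolation=cv2.INTER_CUBIC))
C=np.array(p["world_from_camera"])[:3,3]; n=np.array([C[0]-.545,C[1]+.065]);n/=np.hypot(*n)
V=p["pixels"].max(-1)
def fit(m,r):
    q=P[m][:,:2]; s=least_squares(lambda c:np.hypot(*(q-c).T)-r,[.545,-.065],loss="soft_l1",f_scale=.0015); print(m.sum(),r,np.round(s.x,4))
d=np.hypot(P[...,0]-.545,P[...,1]+.065); z=P[...,2]; side=((P[...,:2]-[.545,-.065])@n)>.0
fit((d>.02)&(d<.033)&(z>.082)&(z<.125)&(V<90)&side,.027)
fit((d>.03)&(d<.042)&(z>.018)&(z<.048)&side,.036)
E
```

```text
t 12.45 pos [ 0.5467 -0.0658  0.1074] yaw -25.94 tilt [ 1.5e-03  1.0e-04 -1.0e+00] F [-0.8  0.5 -2.2] w 54.2 g 29.8
rows 5 [ 0.17 -0.24  4.47] turn z -0.009
420 0.027 [ 0.5435 -0.0658]
435 0.036 [ 0.5426 -0.0645]
```

View pics/s3.png

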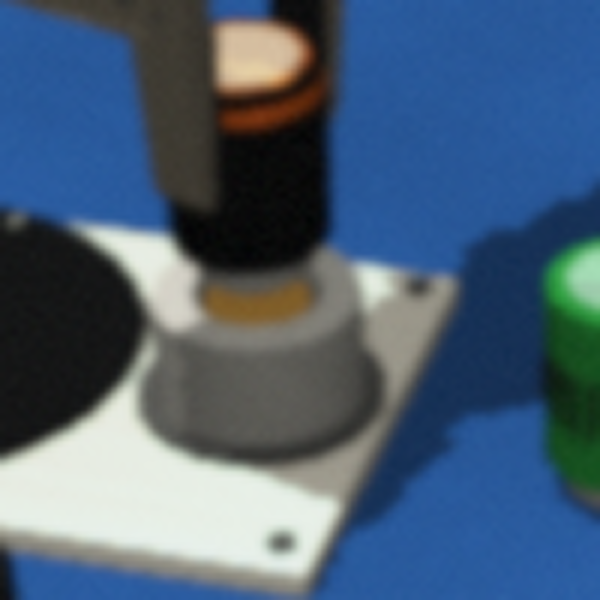

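The lens stands just above the ring at (250,270), about 1.5 mm off centre towards −y. I correct that and go down.

{"name": "arm_command", "arguments": {
  "moves": [
    [0.8,-1.2,2,0,0,0,40],
    [0,0,3,0,0,0,40],
    [0,0,3,0,0,0,40],
    [0,0,2,0,0,0,40],
    [0,0,2,0,0,0,40]
  ]
}}

```text
clock: 12.92
ee_pos: [0.5452, -0.0645, 0.0944]
orientation: [0.848, 0.53, -0.0, -0.0]
force: [-0.6, 0.2, 2.3]
gripper_width: 0.588
grasp_force: 29.8
```

```bash
python3 plan.py .5458 -.0645 .085 -25.9 5
```

```text
t 12.92 pos [ 0.5452 -0.0645  0.0944] yaw -25.95 tilt [-6.e-04  2.e-04 -1.e+00] F [-0.6  0.2  2.3] w 54.1 g 29.8
rows 5 [0.05 0.11 1.87] turn z -0.01
```

{"name": "arm_command", "arguments": {
  "moves": [
    [0,0,1.5,0,0,0,40],
    [0,0,1.5,0,0,0,40],
    [0,0,1.5,0,0,0,40],
    [0,0,1,0,0,0,40],
    [0,0,1,0,0,0,40]
  ]
}}

```text
clock: 13.33
ee_pos: [0.5453, -0.0645, 0.0883]
orientation: [0.848, 0.53, 0.0, -0.0]
force: [-2.4, 0.5, 4.7]
gripper_width: 0.589
grasp_force: 29.8
```

{"name": "arm_command", "arguments": {
  "moves": [
    [0,0,0.5,0,0,0,40],
    [0,0,0.5,0,0,0,40],
    [0,0,0.5,0,0,0,40],
    [0,0,0.5,0,0,0,40],
    [0,0,0,0,0,0,40]
  ]
}}

```text
clock: 13.75
ee_pos: [0.5453, -0.0645, 0.0862]
orientation: [0.848, 0.53, 0.0, -0.0]
force: [-3.3, 0.6, 4.6]
gripper_width: 0.587
grasp_force: 29.8
```

{"name": "arm_command", "arguments": {
  "moves": [
    [0,0,0.5,0,0,0,40],
    [0,0,0.5,0,0,0,40],
    [0,0,0.5,0,0,0,40],
    [0,0,0,0,0,0,40],
    [0,0,0,0,0,0,40]
  ]
}}

```text
clock: 14.17
ee_pos: [0.5453, -0.0644, 0.0856]
orientation: [0.848, 0.53, 0.0, -0.0]
force: [-4.7, 1.9, 11.6]
gripper_width: 0.588
grasp_force: 29.9
```

{"name": "arm_command", "arguments": {
  "moves": [
    [0,0,0.5,0,0,0,40],
    [0,0,0.5,0,0,0,40],
    [0,0,0,0,0,0,40],
    [0,0,0,0,0,0,40],
    [0,0,0,0,0,0,40]
  ]
}}

```text
clock: 14.58
ee_pos: [0.5448, -0.064, 0.0848]
orientation: [0.848, 0.53, -0.0, -0.001]
force: [-8.0, 3.1, 16.7]
gripper_width: 0.582
grasp_force: 30.0
```

```bash
python3 - <<'E'
from h import *
from plan import plan
plan(.5458,-.0645,.085,-25.9,5)
p=robot.read_camera("scene");P=pts(p);cv2.imwrite("pics/s4.png",cv2.resize(p["pixels"][140:270,110:290],None,fx=4,fy=4,interpolation=cv2.INTER_CUBIC))
E
```

```text
t 14.58 pos [ 0.5448 -0.064   0.0848] yaw -25.93 tilt [-0.0012  0.0016 -1.    ] F [-8.   3.1 16.7] w 53.5 g 30.0
rows 5 [ 0.    0.22 -0.04] turn z -0.006
```

View pics/s4.png

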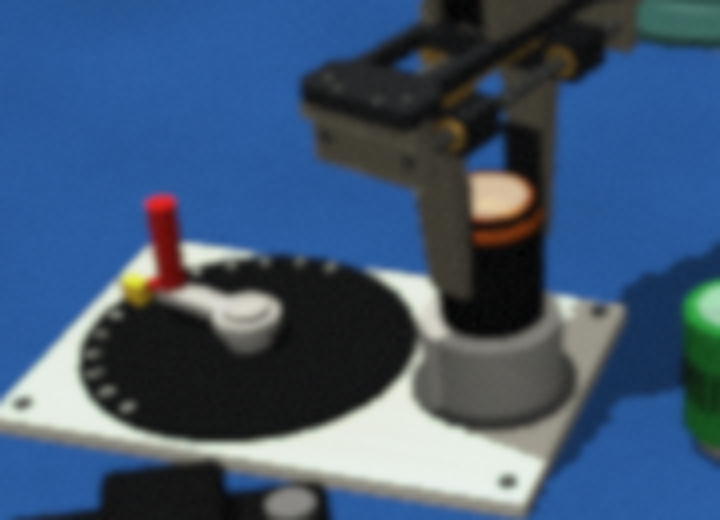

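The lens shoulder appears to be on the ring at (495,320) and the lever is on its mark. The side load has grown to about 8 N, so I ease it off along tool y and press a little more.

{"name": "arm_command", "arguments": {
  "moves": [
    [0,-0.5,0,0,0,0,40],
    [0,-0.5,0,0,0,0,40],
    [0,0,0.3,0,0,0,40],
    [0,0,0,0,0,0,40],
    [0,0,0,0,0,0,40]
  ]
}}

```text
clock: 15.05
ee_pos: [0.5447, -0.064, 0.0848]
orientation: [0.848, 0.53, 0.001, -0.0]
force: [-7.3, 1.9, 15.1]
gripper_width: 0.579
grasp_force: 30.0
```

{"name": "arm_command", "arguments": {
  "moves": [
    [0,0,0.3,0,0,0,40],
    [0,0,0.3,0,0,0,40],
    [0,0,0,0,0,0,40],
    [0,0,0,0,0,0,40],
    [0,0,0,0,0,0,40]
  ]
}}

```text
clock: 15.47
ee_pos: [0.5445, -0.0639, 0.0845]
orientation: [0.848, 0.53, 0.0, -0.0]
force: [-8.8, 1.9, 19.0]
gripper_width: 0.582
grasp_force: 30.0
```

```bash
python3 - <<'E'
from h import *
from scipy.optimize import least_squares
p=robot.read_camera("scene");P=pts(p);V=p["pixels"].max(-1)
C=np.array(p["world_from_camera"])[:3,3]; n=np.array([C[0]-.545,C[1]+.065]);n/=np.hypot(*n)
d=np.hypot(P[...,0]-.5435,P[...,1]+.065); z=P[...,2]; side=((P[...,:2]-[.5435,-.065])@n)>0
for n_,m in(("lens top",(d<.02)&(z>.11)&(z<.13)),("ring top",(d>.029)&(d<.034)&side&(z>.05)&(z<.06))): print(n_,m.sum(),np.median(z[m]),np.std(z[m]))
m=(d>.02)&(d<.033)&(z>.06)&(z<.115)&(V<90)&side; q=P[m]
f=lambda c:np.hypot(q[:,0]-c[0]-c[2]*(q[:,2]-.09),q[:,1]-c[1]-c[3]*(q[:,2]-.09))-.027
s=least_squares(f,[.5435,-.065,0,0],loss="soft_l1",f_scale=.0015);print(m.sum(),s.x)
print(robot.get_state()["force"])
E
```

```text
lens top 115 0.12212346552772041 0.0008690916636314353
ring top 79 0.054504758773873396 0.001370203572237762
478 [ 0.54257151 -0.06479578  0.04732091 -0.03562367]
[-7.77490735  2.34126508 20.42582939]
```

```bash
python3 - <<'E'
from h import *
from scipy.optimize import least_squares
acc=[]
for i in range(4):
    p=robot.read_camera("scene");P=pts(p);C=np.array(p["world_from_camera"])[:3,3]; z=P[...,2]; row=[]
    for cx,cy,z0 in((.5425,-.065,.041),(.567,.058,0)):
        n=np.array([C[0]-cx,C[1]-cy]);n/=np.hypot(*n); d=np.hypot(P[...,0]-cx,P[...,1]-cy); side=((P[...,:2]-[cx,cy])@n)>0
        t=np.median(z[(d<.018)&(z>z0+.072)&(z<z0+.09)])-z0
        m=(d>.018)&(d<.033)&(z>z0+.02)&(z<z0+.075)&side; q=P[m]
        f=lambda c:np.hypot(q[:,0]-c[0]-c[2]*(q[:,2]-z0-.05),q[:,1]-c[1]-c[3]*(q[:,2]-z0-.05))-.027
        s=least_squares(f,[cx,cy,0,0],loss="soft_l1",f_scale=.0015); row+=[t,*s.x]
    acc.append(row)
print(np.round(np.mean(acc,0).reshape(2,5),4)); print(np.round(np.std(acc,0),4)); print(robot.get_state()["force"])
E
```

```text
[[ 8.110e-02  5.422e-01 -6.450e-02  3.240e-02 -2.040e-02]
 [ 8.090e-02  5.651e-01  6.100e-02  4.200e-03 -2.000e-04]]
[0.0001 0.0001 0.0001 0.0023 0.0055 0.0002 0.     0.     0.0027 0.0048]
[-8.60602463  2.19375119 20.26267738]
```

```bash
python3 - <<'E'
from h import *
acc=[]
for i in range(6):
    p=robot.read_camera("scene");P=pts(p); z=P[...,2]; row=[]
    for cx,cy,z0 in((.5425,-.0645,.041),(.565,.061,0)):
        d=np.hypot(P[...,0]-cx,P[...,1]-cy); m=(d<.019)&(z>z0+.076)&(z<z0+.086); q=P[m]
        A=np.c_[q[:,:2]-[cx,cy],np.ones(len(q))]; row+=[*np.linalg.lstsq(A,q[:,2],rcond=None)[0],len(q)]
        # barrel, facing part only (away from fingers)
    acc.append(row)
print(np.round(np.mean(acc,0).reshape(2,4),4)); print(np.round(np.std(acc,0),4))
E
```

```text
[[-1.270000e-02  1.110000e-02  1.220000e-01  1.053333e+02]
 [ 5.000000e-04 -1.200000e-03  8.080000e-02  1.605000e+02]]
[8.4000e-03 7.8000e-03 1.0000e-04 2.1344e+00 2.9000e-03 4.4000e-03
 1.0000e-04 3.6401e+00]
```

{"name": "arm_command", "arguments": {
  "moves": [
    [0,0,0,-0.3,0,0,40],
    [0,0,0,-0.3,0,0,40],
    [0,0,0,-0.3,0,0,40],
    [0,0,0,0,0,0,40],
    [0,0,0,0,0,0,40]
  ]
}}

```text
clock: 16.43
ee_pos: [0.5442, -0.0638, 0.0843]
orientation: [0.848, 0.53, 0.004, 0.006]
force: [-7.6, 2.4, 19.1]
gripper_width: 0.583
grasp_force: 30.1
```

```bash
python3 - <<'E'
from h import *
from plan import plan
acc=[]
for i in range(6):
    p=robot.read_camera("scene");P=pts(p); z=P[...,2]; row=[]
    for cx,cy,z0 in((.5425,-.0645,.041),):
        d=np.hypot(P[...,0]-cx,P[...,1]-cy); m=(d<.019)&(z>z0+.076)&(z<z0+.086); q=P[m]
        A=np.c_[q[:,:2]-[cx,cy],np.ones(len(q))]; row+=[*np.linalg.lstsq(A,q[:,2],rcond=None)[0],len(q)]
    acc.append(row)
print(np.round(np.mean(acc,0),4),np.round(np.std(acc,0),4)); s=robot.get_state(); print(s["moment"]); plan(.545,-.064,.085,-25.9,5)
E
```

```text
[-2.600000e-03  7.000000e-04  1.218000e-01  1.011667e+02] [6.3000e-03 1.4300e-02 1.0000e-04 3.2872e+00]
[0.52796187 2.20913198 0.04985224]
t 16.73 pos [ 0.5443 -0.0638  0.0843] yaw -25.93 tilt [ 0.0136 -0.0055 -0.9999] F [-6.8  1.4 19. ] w 54.0 g 30.1
rows 5 [ 0.03  0.15 -0.14] turn z -0.006
```

```bash
python3 -c "
from workcell import robot
print(robot.hand_in())"
```

```text
the job is handed in; nothing more can be done
None
```

I set the lever to within about 1° of the yellow mark. The orange lens is held upright against the stop ring with roughly 13 N on the ring. I handed the job in at about 17 s on the robot's clock; hand-in returned no verdict.

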